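Turn the seasoning carousel so the pepper mill is at the front, and hold it

ROBOT

A 7-joint arm with a two-finger parallel gripper is mounted at the origin on the work surface. World frame = base frame: x ahead of the robot, y to its left, z up, the work surface at z = 0. Lengths are in mm, angles in rad, forces in N, time in s.
With the tool pointing down it reaches from about 400 to 750 mm from the base axis. Payload 19.5 kg.
Tool frame: the origin (TCP) lies midway between the tips of the shut fingers; the grasp point (between the pads) lies 19 mm behind it; z points along the fingers, y is the line along which they close (so a half turn about z gives the same grasp; the last joint's range is limited). The gripper opens to 85 mm and grips with 20 to 120 N. Pads are 22 mm wide; open, the fingers measure 114 mm over their backs; the gripper's body (76 mm by 85 mm) begins 54 mm behind the grasp point. The pads swing forward as they close: fully open they stand 13 mm farther back than shut.
Start: joints at [-1.242, 0.707, -0.028, 1.485, 0.022, 0.951, -0.075], TCP at [208.344, 535.899, 231.268] pointing down, gripper open.
Joint ranges: [-2.71, 2.71], [-0.32, 2.16], [-1.57, 1.52], [0, 2.45], [-1.46, 4.6], [0, 2.02], [-2.83, 2.83]. Speed limits (rad/s): [1.89, 1.89, 2.57, 2.57, 3.01, 3.01, 3.01].

INTERFACE

Orientations are given as a unit quaternion [x, y, z, w].
In Python, from station import env gives the robot as it stands. The module is installed in compiled form; this text tells all that it offers.
- The arm moves only by the tool move_arm, never from a script. Its argument "targets" is a list of rows, each a list of 2 entries, a list of its own where there are three numbers: the shift along the tool's x, y, z in m, then the turn about the tool's z in degrees. A call has 1 to 8 rows; each row is the pose to reach, as a shift and turn from the pose commanded when the call began, along the tool's axes at that moment; what a row does not reach only later rows make up. A row lasts 1/8 s, in which the tool goes at most 62.5 mm and 10.7 degrees, less where a joint would pass 70% of its speed; a pose out of reach is approached as far as the arm can. A call with a gripper value outside its range is refused whole. "grip" is the opening in per cent of the stroke, from 0 (shut) to 100 (fully open), set as the call begins (left out, the last holds). The fingers move at their own pace and stop on an object; the grip force is fixed at half the most. Time passes only in rows, so rows that repeat a pose let the fingers close. It gives the time, the measured TCP pose, the force, the opening and the grip force at its end, in the units of the state.
- env.state(): the state, without advancing time (a new reading comes with each control period).
- env.get_image(name): name is "scene" or "top"; returns the picture (420x560x3 uint8, red, green, blue); there is no depth.
- env.camera_params(name): a dict with "camera_matrix" (3x3 intrinsics, pixels), "xyz" and "orientation" of the camera in the world. Camera axes: x right, y down, z forward; pixel columns grow to the right and rows downward; lengths in mm; the calibration is good to about 2 mm. A picture is of the moment at which its call begins. camera_params takes no time and is no camera call.
- env.close_job(): hands the job in; it is judged then, once.
The state is a dict: "time_s": time; "qpos": joint angles; "qd": joint speeds; "joint_efforts": joint torques, N m; "ee_pos": TCP position; "ee_rot": TCP orientation; "wrist_force": force on the tool from outside, world axes, zero at the start; "moment": the same for the moment, N m; "finger_gap": opening from 0.0 (shut) to 1.0 (fully open); "finger_force": force on a finger pad.
Only numpy, scipy, OpenCV 4.12 (cv2) and the standard library are available. Lean on these libraries where they do the work, as an engineer would, in place of code of your own. Each camera call takes 0.05 s, during which the arm holds its last target. There are 200 camera calls.

TASK

Turn the seasoning carousel until the wooden pepper mill stands at the front, centred on the line of the wooden board's paddle tongue, with the mill, jars and tins all left standing in their cups. Hold the turntable still there: finish with the gripper still closed on the bar handle at the top of the carousel, not letting go. Leave the remote control, the tumbler and the bowl alone.

Things in the scene. Friction and masses are not known exactly. Their poses are not given: they have to be found in the camera images.
- board: Fixed round wooden board under the turntable, 210 mm across, 14 mm thick, with a paddle-like tongue 44 mm wide that sticks out along its own -x to 217 mm from the centre. The tongue marks the front; it points to the robot's side, up to 0.5 rad either way. Origin: centre of the underside, on the turntable's axis; z up.
- carousel: Wooden turntable, 244 mm across, its top 26 mm above the table; turns either way over a half turn about the board's vertical axis, light friction (0.1 N m), no spring, stays where left. Five steel ring cups (57 mm inside, 18 mm high) every 72 degrees, centres 85 mm from the axis; 12 mm post in the middle. Origin: on the axis, 14 mm above the table; x points to a cup, z up; yaw = turn.
- handle: Black bar handle on top of the post, rigid with the turntable: 90 mm long (its x), 14 mm thick (y), 34 mm high. Origin: its centre, on the axis, 188 mm above the table; top at 205 mm. Grip it from above across the 14 mm and turn it about the axis. All that stands on the turntable ends below 140 mm.
- mill: Loose turned pepper mill of plain wood with a waist, a head and a small steel ball on top, 52 mm across the foot, 112 mm tall, the tallest and only wooden thing in the cups, 0.11 to 0.23 kg. Stands in one of the five cups with about 2 mm of play each side, at the start in one of the three farthest from the front; its place among the five cups varies. Origin: centre of its underside, z up.
- jar1: Loose glass jar with a steel lid, 52 mm across, 72 mm tall, in a cup; its place among the five cups varies. Origin: centre of its underside, z up.
- jar2: Loose glass jar, like the other; its place among the five cups varies. Origin: centre of its underside, z up.
- jar3: Loose low steel tin, 52 mm across, 56 mm tall, in a cup; its place among the five cups varies. Origin: centre of its underside, z up.
- jar4: Loose low steel tin, like the other; its place among the five cups varies. Origin: centre of its underside, z up.
- remote: Bystander: black remote control lying flat, 170 x 46 x 18 mm, to the robot's right. Origin: centre of its underside, x along its length.
- tumbler: Bystander: empty glass tumbler, 72 mm across the rim, 100 mm tall, to the robot's left. Origin: centre of its underside.
- bowl: Bystander: white bowl, 116 mm across, 50 mm high, to the robot's right. Origin: centre of its underside.
There are look-alikes about, which are no part of the job. Leave any orange look-alike of the jar3 alone. What is shaped like the jar4 but red is not meant.

How it is judged:
By the outcome, as a careful person would: the job done as asked, in the order asked, and still so for the second after the job is handed in, while the arm keeps its last pose, push and grip.
It also fails if it takes over 54 s, if anything falls off the work surface, if the arm or the gripper's body presses on something with over 40 N, if the wrist force passes 120 N, or if a joint passes its speed limit or range.

## Working session

There is one attempt and no reset: what is moved stays moved. The work goes in short steps, Python scripts to look and compute and a tool call to move; the robot and the scene stay as the last step left them, time stands still between calls to the robot, and variables do not carry over. Pictures are saved under pics/ and viewed, at most 10 in all, crops included, and the job is handed in when it is done.

Besides the shell and the picture viewer there is one more tool, called after ">>>" as name(argument=value, ...) on one line, values as JSON. move_arm: Moves the arm, as the interface text tells. Its arguments: {"type":"object","properties":{"targets":{"type":"array","items":{"type":"array"}},"grip":{"type":"number"}},"required":["targets"]}

```bash
mkdir -p pics; python3 - <<'E'
from station import env
import cv2
for n in("scene","top"):
    p=env.camera_params(n);print(n,p)
    cv2.imwrite(f"pics/{n}0.png",env.get_image(n)[:,:,::-1])
s=env.state();print(s)
E
```

```text
scene {'camera_matrix': array([[415.23988116,   0.        , 281.95286   ],
       [  0.        , 415.23988116, 209.75800295],
       [  0.        ,   0.        ,   1.        ]]), 'xyz': array([1341.34161004,  286.6869911 ,  967.09727392]), 'orientation': array([ 0.53463239,  0.75184459, -0.30828402, -0.23207516])}
top {'camera_matrix': array([[466.13142322,   0.        , 284.51374601],
       [  0.        , 466.13142322, 201.08535833],
       [  0.        ,   0.        ,   1.        ]]), 'xyz': array([ 437.39620448,  -12.88267642, 1303.72626763]), 'orientation': array([ 0.70876177, -0.70379194,  0.02767604, -0.03959411])}
{'time_s': 0.1, 'qpos': array([-1.24174163,  0.70700734, -0.02761955,  1.48494475,  0.02199454,
        0.95089052, -0.0755154 ]), 'qd': array([-0.00087596, -0.00193193, -0.00097894, -0.00035849,  0.0003561 ,
        0.0015495 ,  0.00150871]), 'joint_efforts': array([ 1.96328510e-03, -8.84312224e+01,  1.23730201e+00, -2.36456645e+01,
        1.71831949e-02,  5.32187900e-03, -1.65543355e-05]), 'ee_pos': array([208.24711326, 535.71847078, 230.89514291]), 'ee_rot': array([ 1.84326005e-01,  9.82865046e-01, -4.67650627e-04, -7.66285653e-05]), 'wrist_force': array([ 1.23129083, -0.74192663,  0.02711665]), 'moment': array([-0.01032966,  0.00838   , -0.00675836]), 'finger_force': 0.0, 'finger_gap': 1.0015600379020515}
```

View pics/top0.png

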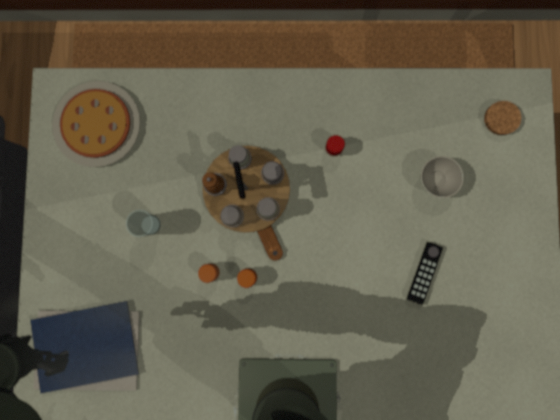

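View pics/scene0.png

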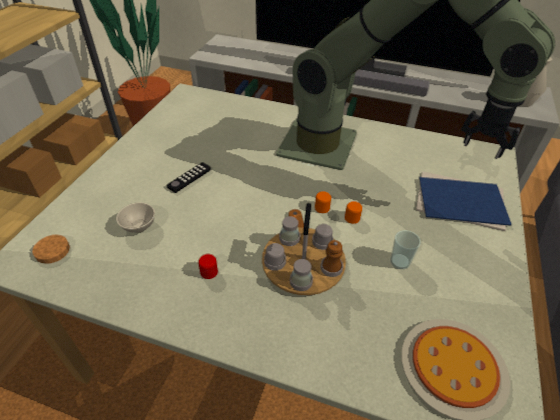

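The top view shows the carousel centred at about (245,188). The mill is the brown thing at (213,183), the tongue runs to (277,255), and the handle bar spans (236,163) to (243,197). In the scene view the mill is at (334,257).

Possible mix-ups:
- **Mill:** only the brown thing at (213,183) fits. The tongue at (272,243) and the cork coaster at (503,118) are also brown.
- **Tins:** the orange ones at (208,272) and (247,277) and the red one at (336,145) are look-alikes, to be left alone.

I'll check the choice in a close crop.

```bash
cat > h.py <<'E'
import numpy as np, cv2
from scipy.spatial.transform import Rotation as R
from station import env
def world(n,px,z):
    p=env.camera_params(n); px=np.atleast_2d(px).astype(float)
    d=np.c_[px,np.ones(len(px))]@np.linalg.inv(p["camera_matrix"]).T@R.from_quat(p["orientation"]).as_matrix().T
    return p["xyz"]+d*((z-p["xyz"][2])/d[:,2])[:,None]
def pix(n,X):
    p=env.camera_params(n); c=(np.atleast_2d(X)-p["xyz"])@R.from_quat(p["orientation"]).as_matrix()@p["camera_matrix"].T
    return c[:,:2]/c[:,2:]
E
python3 - <<'E'
from h import *
im=cv2.imread("pics/top0.png")[135:270,180:310]
cv2.imwrite("pics/crop0.png",cv2.resize(im[:, :],None,fx=4.4,fy=4.4,interpolation=cv2.INTER_CUBIC))
print(world("top",[[245,188]],26),world("top",[[240,180]],205), world("top",[[213,183]],112))
E
```

```text
[[594.96821162 118.72175262  26.        ]] [[592.01924651 112.51952991 205.        ]] [[596.90045497 192.91033707 112.        ]]
```

View pics/crop0.png

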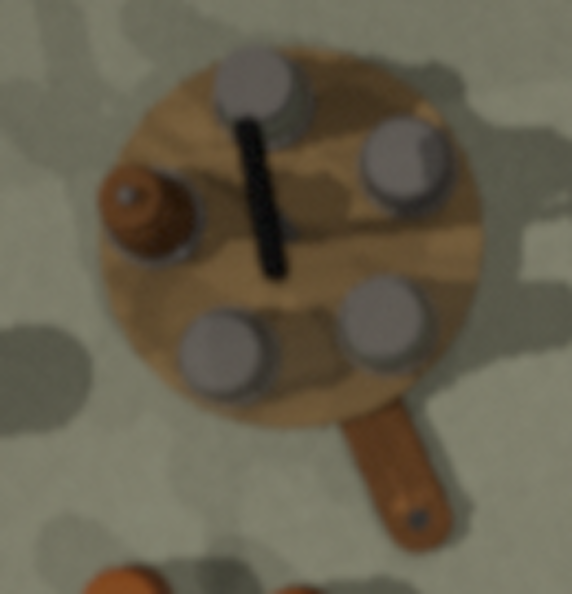

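The close crop confirms it: the mill with its steel ball is at crop (128,192), left of the disc. The four grey lids are jars and tins. The tongue's hole is at crop (417,518), and the bar runs from (245,117) to (276,280).

```bash
python3 - <<'E'
from h import *
c=lambda a:np.array(a,float)/4.4+[180,135]-.4
W=lambda p,z:world("top",c([p]),z)[0,:2]
im=cv2.imread("pics/top0.png")
# disc ellipse, by hand edges
C1=W((292,237),26); h1,h2=W((246,118),205),W((275,279),205); C2=(h1+h2)/2
print("C",C1,C2,"len",np.linalg.norm(h1-h2))
C=(C1+C2)/2
a=lambda v:np.degrees(np.arctan2(v[1],v[0]))
d=h1-h2;print("bar yaw",a(d))
t=W((417,518),14);print("hole",t,np.linalg.norm(t-C),a(t-C))
for p,q in [((343,425),(395,540)),((405,400),(455,520))]: print("tongue edge",a(W(q,14)-W(p,14)))
m=W((128,192),112);print("mill",m,np.linalg.norm(m-C),a(m-C))
for p in [(255,85),(407,158),(383,316),(222,349)]:
  for z in(72,56): w=W(p,z);print(p,z,np.linalg.norm(w-C),a(w-C))
# overlay circle check
hsv=cv2.cvtColor(im,cv2.COLOR_BGR2HSV)
mk=((hsv[...,0]<16)&(hsv[...,1]>125)).astype(np.uint8); mk[:225]=0;mk[265:]=0;mk[:,:255]=0;mk[:,300:]=0
yx=np.argwhere(mk);print(len(yx))
w=world("top",yx[:,::-1],14)[:,:2]; r=np.linalg.norm(w-C,axis=1);w=w[(r>130)&(r<205)]
print("tongue mean",a(w.mean(0)-C), "pca",a(np.linalg.eigh(np.cov(w.T))[1][:,1]),w.mean(0))
s=env.state();M=R.from_quat(s["ee_rot"]).as_matrix();print(M)
for k in "xyz":pass
E
```

```text
C [593.69251175 116.03276036] [592.86276333 115.41774177] len 89.54246975999334
bar yaw 11.100953225736419
hole [418.62074888  36.16736928] 191.92312343747548 -155.51028163456857
tongue edge -154.9063673057856
tongue edge -156.78869172925366
mill [609.26558322 204.37000419] 90.07500576331944 79.77606214085236
(255, 85) 72 90.26452057700017 12.6371332671787
(255, 85) 56 93.78588045347112 13.362400685296606
(407, 158) 72 85.44959048812574 -59.38126053862012
(407, 158) 56 86.19223698629763 -57.65702473282007
(383, 316) 72 80.01202114248372 -131.36425274159646
(383, 316) 56 78.46051097280754 -131.06067552824706
(222, 349) 72 82.19816834051832 153.35040494404126
(222, 349) 56 82.24052821202213 151.67717682476854
434
tongue mean -155.259004529905 pca -156.07263222649442 [443.35195272  46.63713131]
[[-9.32047836e-01  3.62335103e-01 -3.23031420e-04]
 [ 3.62335246e-01  9.32047410e-01 -8.91025635e-04]
 [-2.17692668e-05 -9.47524185e-04 -9.99999551e-01]]
```

>>> move_arm(targets=[[[-0.04,-0.02,-0.005],0],[[-0.09,-0.045,-0.01],0],[[-0.145,-0.072,-0.015],0],[[-0.2,-0.099,-0.02],0],[[-0.255,-0.126,-0.02],0],[[-0.31,-0.153,-0.02],0],[[-0.365,-0.18,-0.02],0],[[-0.41,-0.202,-0.02],0]], grip=100)

```text
time_s: 1.1
ee_pos: [518.6, 196.9, 251.1]
ee_rot: [0.185, 0.983, -0.0, -0.0]
wrist_force: [-0.1, 0.5, -0.1]
finger_gap: 0.999
finger_force: 0.0
```

>>> move_arm(targets=[[[-0.04,-0.02,0],5],[[-0.07,-0.035,0],15],[[-0.09,-0.045,0],25],[[-0.101,-0.05,0],35],[[-0.101,-0.05,0],45],[[-0.101,-0.05,0],55],[[-0.101,-0.05,0],65],[[-0.101,-0.05,0],75]])

```text
time_s: 2.1
ee_pos: [593.2, 115.9, 251.0]
ee_rot: [0.746, 0.665, -0.0, -0.0]
wrist_force: [-1.2, 0.2, -0.4]
finger_gap: 1.002
finger_force: 0.0
```

>>> move_arm(targets=[[[0,0,0],10],[[0,0,0],20],[[0,0,0],30],[[0,0,0],40],[[0,0,0],50],[[0,0,0],60],[[0,0,0],70],[[0,0,0],72.6]])

```text
time_s: 3.1
ee_pos: [593.2, 116.0, 251.0]
ee_rot: [0.995, 0.097, -0.0, 0.0]
wrist_force: [0.7, -0.2, 0.4]
finger_gap: 1.0
finger_force: 0.0
```

```bash
cat > st.py <<'E'
from h import *
s=env.state();M=R.from_quat(s["ee_rot"]).as_matrix()
print(s["time_s"],s["ee_pos"],"yawx,y",np.degrees(np.arctan2(M[1,:2],M[0,:2])),s["qpos"],s["wrist_force"],s["moment"],s["finger_gap"],s["finger_force"])
d=np.array([593.2,115.7,250])-s["ee_pos"];print("to C in tool",M.T@d)
E
python3 st.py; python3 - <<'E'
from h import *
for n,(x,y,w,hh) in dict(top=(170,110,150,150),scene=(230,150,150,150)).items():
    im=env.get_image(n)[y:y+hh,x:x+w,::-1];cv2.imwrite(f"pics/{n}1.png",cv2.resize(im,None,fx=4,fy=4,interpolation=cv2.INTER_CUBIC))
a=[cv2.resize(cv2.imread(f"pics/{n}1.png"),(400,400)) for n in("top","scene")];cv2.imwrite("pics/both1.png",np.hstack(a))
E
```

```text
3.1 [593.15842504 115.98901905 250.95457066] yawx,y [ 11.08704641 -78.91293953] [-0.52717736  0.81454998  0.64792477  1.34726243 -0.50248542  1.14509726
 -1.20194039] [ 0.67704268 -0.1908675   0.39857101] [ 0.03811938 -0.00672035  0.03629128] 0.9996393445773201 0.0
to C in tool [-0.01409597  0.29129251  0.95468089]
```

View pics/both1.png

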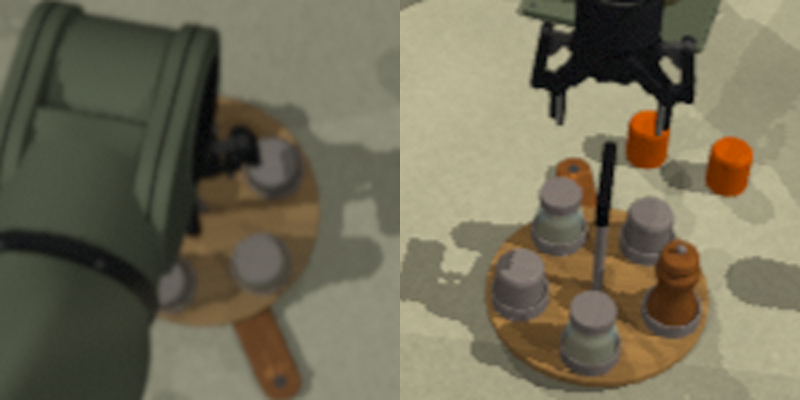

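The scene crop (right) shows the open fingers either side of the bar, at (560,110) and (660,115), with the bar at (607,180). The mill is at (672,290), so the alignment is right. Next I descend and grip.

>>> move_arm(targets=[[[0,0,0.015],0],[[0,0,0.035],0],[[0,0,0.055],0],[[0,0,0.068],0],[[0,0,0.075],0],[[0,0,0.078],0],[[0,0,0.078],0]])

```text
time_s: 4.08
ee_pos: [593.4, 115.8, 173.5]
ee_rot: [0.995, 0.097, 0.0, 0.0]
wrist_force: [-0.1, -0.2, -0.4]
finger_gap: 0.998
finger_force: 0.0
```

>>> move_arm(targets=[[[0,0,0],0],[[0,0,0],0],[[0,0,0],0],[[0,0,0],0],[[0,0,0],0],[[0,0,0],0],[[0,0,0],0],[[0,0,0],0]], grip=0)

```text
time_s: 5.08
ee_pos: [593.0, 117.8, 173.6]
ee_rot: [0.995, 0.098, -0.0, -0.001]
wrist_force: [-4.6, 10.0, 6.6]
finger_gap: 0.153
finger_force: 59.7
```

```bash
python3 st.py
```

```text
5.075 [592.96292121 117.81687651 173.58971395] yawx,y [ 11.24972575 -78.75027227] [-0.51347657  0.89561411  0.59448354  1.45517868 -0.56436163  0.96515292
 -1.14211242] [-4.5533978  10.04332437  6.63556536] [1.89832015 0.89217615 0.03018293] 0.15273980004047982 59.69360589981079
to C in tool [ -0.17951633   1.90532873 -76.41601065]
```

>>> move_arm(targets=[[[0,-0.002,0],-1],[[0,-0.002,0],-4],[[0,-0.002,0],-9],[[0,-0.002,0],-14],[[0,-0.002,0],-19],[[0,-0.002,0],-24],[[0,-0.002,0],-28],[[0,-0.002,0],-30]])

```text
time_s: 6.08
ee_pos: [593.4, 116.9, 173.6]
ee_rot: [0.936, 0.352, 0.0, 0.001]
wrist_force: [2.5, -5.0, 3.3]
finger_gap: 0.155
finger_force: 59.5
```

```bash
python3 st.py
```

```text
6.075 [593.40820175 116.9378436  173.60128692] yawx,y [ 41.19443744 -48.80558291] [-0.45458659  0.86513308  0.45011338  1.45318083 -0.42758608  0.92026921
 -0.73382368] [ 2.47648394 -5.01561214  3.30769457] [-0.99261302 -0.57097138 -0.11347422] 0.15495336563326942 59.47130799293518
to C in tool [ -0.95522836   0.91842169 -76.39753271]
```

Forces are small and joint 7 is heading away from its limit, so I continue.

>>> move_arm(targets=[[[0,0,0],-2],[[0,0,0],-6],[[0,0,0],-12],[[0,0,0],-18],[[0,0,0],-25],[[0,0,0],-32],[[0,0,0],-39],[[0,0,0],-45]])

```text
time_s: 7.08
ee_pos: [594.8, 116.2, 173.6]
ee_rot: [0.73, 0.684, 0.001, 0.002]
wrist_force: [15.6, -8.2, -4.2]
finger_gap: 0.157
finger_force: 58.6
```

>>> move_arm(targets=[[[0,0,0],-7],[[0,0,0],-14],[[0,0,0],-21],[[0,0,0],-28],[[0,0,0],-35],[[0,0,0],-41],[[0,0,0],-45],[[0,0,0],-46.5]])

```text
time_s: 8.07
ee_pos: [596.4, 116.8, 173.6]
ee_rot: [0.402, 0.916, 0.001, 0.004]
wrist_force: [28.1, -3.7, -11.5]
finger_gap: 0.154
finger_force: 58.5
```

```bash
python3 st.py; python3 - <<'E'
from h import *
for n,(x,y,w,hh) in dict(top=(180,130,130,135),scene=(245,160,120,140)).items():
    im=env.get_image(n);cv2.imwrite(f"pics/{n}2full.png",im[:,:,::-1]);im=im[y:y+hh,x:x+w,::-1];cv2.imwrite(f"pics/{n}2.png",cv2.resize(im,(int(w*4.2),int(hh*4.2)),interpolation=cv2.INTER_CUBIC))
E
```

```text
8.075 [596.37498425 116.75949431 173.64125968] yawx,y [132.6357524   42.63750411] [-0.24174376  0.82113378 -0.01135338  1.44182233  0.01398673  0.87126852
  0.48573452] [ 28.14856366  -3.71276594 -11.53879485] [-0.69121237 -5.27324392 -0.22331003] 0.15378800592785066 58.54960799217224
to C in tool [  0.94029844  -2.63948813 -76.38068615]
```

View pics/top2.png

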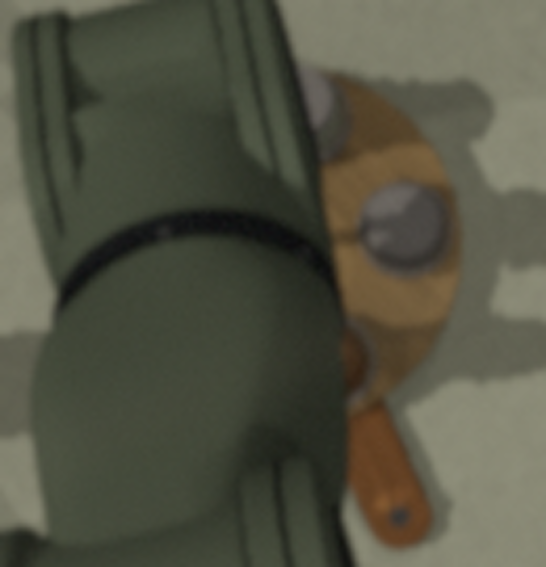

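View pics/scene2.png

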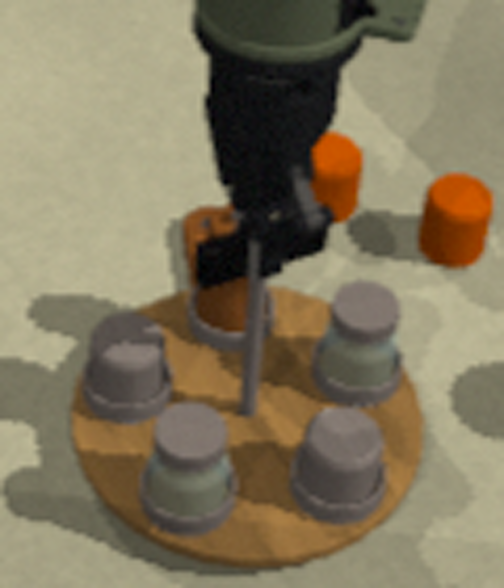

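The top crop shows the mill's cup at (360,365), next to the root of the tongue, whose hole is at (400,515). The scene crop shows everything upright: lids at (127,338), (190,433), (343,437) and (365,307), with the mill's cup at (232,315) in front of the tongue. Everything stands on the turntable at z = 26 mm, so I refit the yaw with corrected heights.

```bash
cat > fit.py <<'E'
from h import *
from scipy.optimize import least_squares
def crop(p,s,o): return (np.array(p,float)+.5)/s-.5+o
def fit(n,cups,extra,free=("x","y","yaw")):
    # cups: (pixel, k, z); extra: (pixel, radius, z, kind)
    def res(v):
        r=[]
        for p,k,z in cups:
            a=v[2]+np.radians(72*k); r+=list(pix(n,[v[0]+85*np.cos(a),v[1]+85*np.sin(a),z])[0]-p)
        for p,z in extra: r+=list(pix(n,[v[0],v[1],z])[0]-p)
        return r
    f=least_squares(res,[594,117,np.radians(cups[0][3] if len(cups[0])>3 else Y0)]);return f
a=lambda v:np.degrees(np.arctan2(v[1],v[0]))
T0=lambda p:crop(p,4.4,[180,135]); S2=lambda p:crop(p,4.2,[245,160]); T2=lambda p:crop(p,4.2,[180,130])
Y0=11
f=fit("top",[(T0((128,192)),1,138),(T0((255,85)),0,98),(T0((407,158)),4,82),(T0((383,316)),3,98),(T0((222,349)),2,82)],[(T0((292,237)),26),(T0((260.5,198.5)),205)])
print("start top",f.x[:2],np.degrees(f.x[2]),np.round(f.fun.reshape(-1,2),1).tolist())
C=f.x[:2]
for p in [T0((417,518)),T2((400,515))]:
    t=world("top",p,14)[0,:2];print("tongue by hole",t,a(t-C),np.linalg.norm(t-C))
im=cv2.imread("pics/top0.png");hsv=cv2.cvtColor(im,cv2.COLOR_BGR2HSV)
mk=((hsv[...,0]<16)&(hsv[...,1]>125)).astype(np.uint8);mk[:225]=0;mk[265:]=0;mk[:,:255]=0;mk[:,300:]=0
w=world("top",np.argwhere(mk)[:,::-1],14)[:,:2];r=np.linalg.norm(w-C,axis=1)
for lo,hi in((130,150),(150,170),(170,190),(190,205),(130,205)):
    q=w[(r>lo)&(r<hi)];print(lo,a(q.mean(0)-C),np.ptp((q-C)@[np.sin(-np.radians(24.8)),np.cos(np.radians(24.8))]))
Y0=132.6
f=fit("scene",[(S2((127,338)),2+0,82),(S2((190,433)),3,98),(S2((343,437)),4,82),(S2((365,307)),0,98)],[]) 
for sh in range(5):
    Y0=132.6+72*sh
    f=fit("scene",[(S2((127,338)),2,82),(S2((190,433)),3,98),(S2((343,437)),4,82),(S2((365,307)),5,98)],[])
    print("scene now",f.x[:2],np.degrees(f.x[2]),f.cost)
t=world("top",T2((405,225)),82)[0,:2];print("top now cup",a(t-C),np.linalg.norm(t-C))
E
python3 fit.py
```

```text
start top [594.32816234 115.74649813] 11.02112710430849 [[-0.2, 0.3], [0.1, -0.6], [0.1, -0.2], [0.2, 0.7], [-0.2, 0.7], [0.1, -0.2], [-0.2, -0.7]]
tongue by hole [418.58374777  36.1294566 ] -155.62816931950385 192.937742688074
tongue by hole [418.8754514   34.83608431] -155.24310408286777 193.2101157822434
130 -155.422826868757 39.23567973352545
150 -155.3853369601294 38.59701569130743
170 -155.40402277087333 38.79230561163261
190 -155.43851758856843 37.10598629105905
130 -155.40989458616585 39.27063556791805
scene now [599.18409095 119.7360664 ] 132.70308243175197 0.06349032854376029
scene now [599.18409093 119.73606637] 132.70308244224896 0.06349032854376678
scene now [599.18409093 119.73606639] 132.7030824162703 0.06349032854378966
scene now [599.18409095 119.73606638] 492.70308251500273 0.06349032854377792
scene now [599.18409095 119.7360664 ] 492.7030824332668 0.06349032854377168
top now cup -85.27053558371047 85.08747738544861
```

Three readings agree: the tongue points to -155.4°, which needs a carousel yaw of 132.6°. The tool reads 132.64° and the scene fit 132.7°. I only need to relieve the side load and settle.

>>> move_arm(targets=[[[-0.001,0.001,0],0],[[-0.002,0.002,0],0],[[-0.002,0.002,0],0],[[-0.002,0.002,0],0],[[-0.002,0.002,0],0],[[-0.002,0.002,0],0]])

```text
time_s: 8.93
ee_pos: [596.4, 116.7, 173.6]
ee_rot: [0.402, 0.916, -0.0, 0.001]
wrist_force: [4.2, -5.4, 3.8]
finger_gap: 0.157
finger_force: 61.1
```

```bash
python3 st.py; python3 - <<'E'
from h import *
im=env.get_image("scene")[160:300,245:365,::-1];cv2.imwrite("pics/scene3.png",cv2.resize(im,(504,588),interpolation=cv2.INTER_CUBIC))
E
```

```text
8.925 [596.39201634 116.72014825 173.58498618] yawx,y [132.59057787  42.59060274] [-0.24121582  0.82414668 -0.01153147  1.43386485  0.01302713  0.88254009
  0.48603337] [ 4.20114748 -5.37635543  3.83946389] [-0.9893288  -0.74840894  0.1036416 ] 0.1565672838265375 61.103163957595825
to C in tool [  1.26123767  -3.02324772 -76.41827832]
```

View pics/scene3.png

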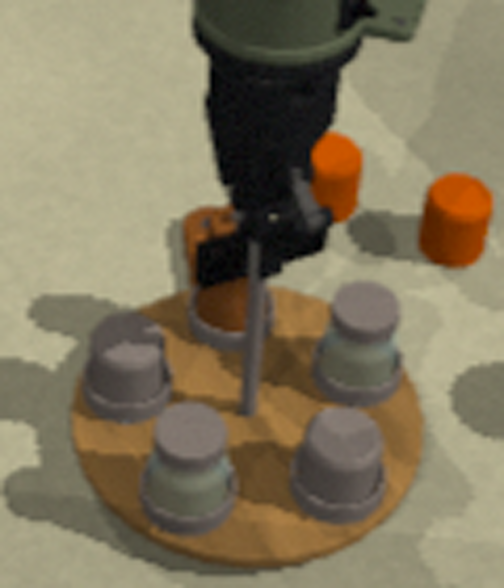

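The picture is unchanged: the four lids are upright and the mill's foot sits in its cup at (232,315), in line with the tongue. The gripper is closed on the bar and the force is low.

```bash
python3 -c "
from station import env
print(env.close_job())"
```

```text
the job is handed in; nothing more can be done
None
```

I turned the carousel about 121.5° so the mill stands at the front, within about a degree of the tongue's line by my camera fits, and handed the job in at about 9 s with the gripper still closed on the handle; the jars and tins stand upright in their cups, the mill's foot is in its cup (the gripper hides its upper part), and nothing else was touched.

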